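# Open the stop turret and run the specimen in

### The job

Get the video microscope ready for looking at the mounted specimen: push the turret round by its protruding finger tabs, click by click, until the largest of its round windows has clicked in under the tube, and push the specimen slide fully in by its thumb plate, in either order. Only push, gently, with the fingertips: do not grip the turret or the slide, and do not touch or lift the specimen. Leave the small things standing round the microscope where they are.

Things in the scene. Friction and masses are not known exactly. Their poses are not given: they have to be found in the camera images.
- macroscope: white video microscope, fixed, 322 mm high, column at the back, open front. Origin on the table under its optical axis; +x from front to column (turret axis at x = -34 mm, y = 0), z up. Base x -125 to +95, y -70 to +70 mm, 36 mm high with the slide guides; column from x = +45 mm on. A carrier under the turret (z 108 to 128 mm) stays within 50 mm of the turret axis on its front and sides
- turret: black disc, 100 mm across, turning endlessly about a vertical axis. Origin on the axis, at the underside, 128 mm above the table; z up; 10 mm thick. Five windows 34 mm from the axis, 72 degrees apart: the largest (22 mm) on its own +x, then counter-clockwise from above 15, 10, 6 mm and a closed one. Right when its +x points along the microscope's +x; it may start between clicks
- largest_window (a point): centre of the largest window, a white opal round 22 mm across, on the top face of the turret's black disc, 138 mm above the table; every window is edged by an aluminium ring 29 mm across, so look at the white round inside it
- optical_axis (a point): lower end of the upright black tube (38 mm across, up to 322 mm with arm and camera; the arm, 50 mm wide, runs from 216 mm up back to the column), on the optical axis, 146 mm above the table. The window in use stands 8 mm below this point
- specimen_slide: flat steel slide, 202 x 46 mm, in guides on the base, running along the microscope's x. Origin at the centre of its specimen nest, 33.5 mm above the table. It starts fully out, origin at x = -60 mm in the microscope's frame; fully in, at its stop, x = 0. About 2 N moves it; it stays where it is left
- thumb_plate (a point): middle of the front face of the upright aluminium thumb plate at the slide's front end, 42 mm above the table, 169 mm in front of the slide's origin. The plate is 50 mm wide, 8 mm thick, from 10 to 52 mm above the table; push it along the microscope's +x
- specimen: black resin-mounted metal specimen, 30 mm across, 16 mm high, loose in the slide's 4 mm deep nest. Origin at the centre of its underside
- petri_dish: empty shallow dish, 64 mm across, 12 mm high, a bystander. Origin at the centre of its underside
- spare_specimen: black resin-mounted specimen standing on the table, 30 mm across, 15 mm high, a bystander. Origin at the centre of its underside
- loupe: black loupe, 38 mm across, 34 mm high, a bystander. Origin at the centre of its underside
- spare_objective: microscope objective standing on the table, 28 mm across, 46 mm high, a bystander. Origin at the centre of its underside
- largest_tab (a point): outer end of the largest window's finger tab, 80 mm from the turret axis, 134 mm above the table. Each window has one, radially in line with it: aluminium, 9 mm wide, sticking out of the rim from 50 to 80 mm, z 128 to 134 mm, its last 5 mm turned up to 144 mm. Some 1 to 2 N sideways there turns the turret; past half way a sprung click stop pulls it into the next place; it does not coast

How it is judged (in metres and radians):
At the end, for the whole second after the job is handed in: The largest window is clicked in under the tube (centre within 3 mm of the optical axis) and at rest, the slide is within 3 mm of fully in, and the specimen sits flat in its nest within 6 mm of the optical axis (horizontal distance between largest_window and optical_axis below 0.003 m and angular speed of turret below 0.05 rad/s and x of specimen_slide in the frame of macroscope above -0.003 m and horizontal distance between specimen and optical_axis below 0.006 m and angle between specimen's own z axis and vertical below 0.1 rad and linear speed of specimen below 0.02 m/s); the robot touches nothing.
It fails at once if the turret is gripped or forced (more than 15 N between the fingers and the turret) (contact force between the fingers and turret above 15 N).
It fails at once if the slide is gripped or rammed (more than 35 N between the fingers and the slide) (contact force between the fingers and specimen_slide above 35 N).
It fails at once if the specimen is touched by the robot (contact force between any of the fingers, the arm and specimen above 0.3 N).
It fails at once if the specimen is lifted or knocked out of its nest (height (world z) of specimen above 0.045 m or angle between specimen's own z axis and vertical above 0.3 rad).
It fails at once if a thing standing round the microscope is moved by more than 15 mm (distance of any of petri_dish, spare_specimen, loupe, spare_objective from where it was at the start of the episode above 0.015 m).
It also fails if it takes over 58 s, if anything falls off the work surface, if the arm or the gripper's body presses on something with over 40 N, if the wrist force passes 120 N, or if a joint passes its speed limit or range.

### The arm

A 7-joint arm with a two-finger parallel gripper is mounted at the origin on a cart in front of the work surface, level with it; the furniture and walls round the work are solid. World frame = base frame: x ahead of the robot, y to its left, z up, the work surface at z = 0. Lengths are in mm, angles in rad, forces in N, time in s.
With the tool pointing down it reaches from about 400 to 875 mm from the base axis. Payload 4.4 kg.
Tool frame: the origin (TCP) lies midway between the tips of the shut fingers; the grasp point (between the pads) lies 19 mm behind it (ctrl.grip_point_offset is the distance from the TCP to the grasp point, in mm); z points along the fingers, y is the line along which they close (so a half turn about z gives the same grasp; the last joint's range is limited). The gripper opens to 85 mm and grips with 20 to 120 N. Pads are 22 mm wide; open, the fingers measure 114 mm over their backs; the gripper's body (76 mm by 85 mm) begins 54 mm behind the grasp point. The pads swing forward as they close: fully open they stand 13 mm farther back than shut.
Start: joints at [1.184, 0.628, 0.038, 1.517, -0.027, 0.996, -0.02], TCP at [204.99, -616.844, 231.313] pointing down, gripper open.
Joint ranges: [-3.06, 3.06], [-0.37, 2.12], [-1.25, 1.32], [0.18, 2.47], [-1.1, 4.24], [0.23, 1.98], [-2.94, 2.94]. Speed limits (rad/s): [2.57, 2.57, 3.14, 3.14, 3.14, 3.14, 3.14].

### API

Orientations are given as [roll, pitch, yaw] about the fixed x, y, z axes, in that order (R = Rz(yaw) Ry(pitch) Rx(roll)).
In Python, from cell import ctrl gives the robot as it stands.
- The arm moves only by the tool nudge_tcp, called after "Request:" as name(argument=value, ...) on one line, values as JSON. Schema: {"type":"object","properties":{"offsets":{"type":"string"},"only":{"type":"string"},"quiet":{"type":"boolean"},"lines":{"type":"string"}},"required":["offsets"],"additionalProperties":false}. offsets is a string of 1 to 12 rows, parted by semicolons, with the numbers parted by spaces; each row has 7 numbers: dx, dy, dz in mm, then a rotation vector rx, ry, rz in rad, then the finger opening in mm; each row shifts and turns the commanded pose from where the row before left it, along the tool's axes as they then stand; what a row does not reach is not made up. A row lasts 1/10 s, in which the tool goes at most 50 mm and 0.15 rad, less where a joint would pass 70% of its speed; a pose out of reach is approached as far as the arm can. The fingers move at their own pace and stop on an object; the grip force is fixed at half the most. Time passes only in rows, so rows that do not move let the fingers close. The tool returns the time, the measured TCP pose, the force, the opening and the grip force at its end. only (a regular expression) keeps the lines of the reply that match it, lines (a string "A,B") keeps lines A to B, and quiet returns only ok. Input that does not fit is refused with a message, and nothing moves.
- ctrl.read_state(): the state, without advancing time (a new reading comes with each control period).
- ctrl.get_image(name): name is "side" or "top" or "wrist"; returns the picture (384x512x3 uint8, blue, green, red); there is no depth.
- ctrl.calibration(name): a dict with "fx", "fy", "cx", "cy" (pixels), "rvec" (rotation vector, rad) and "tvec" (3), from world to camera coordinates, as OpenCV has them; the wrist camera has in their place "hand_eye" (4x4, takes a point from camera to tool coordinates, whose origin is the TCP and whose axes are the flange's). Camera axes: x right, y down, z forward; pixel columns grow to the right and rows downward; lengths in mm; the calibration is good to about 2 mm. A picture is of the moment at which its call begins: read the wrist's pose just before it. calibration takes no time and is no camera call.
- ctrl.finish_job(): hands the job in; it is judged then, once.
The state is a dict: "clock": time; "qpos": joint angles; "qd": joint speeds; "tau": joint torques, N m; "eef_pos": TCP position; "tool_rot": TCP orientation; "force": force on the tool from outside, world axes, zero at the start; "torque": the same for the moment, N m; "width": finger opening in mm; "gripper_force": force on a finger pad.
Only numpy, scipy, OpenCV 4.12 (cv2) and the standard library are available. Lean on these libraries where they do the work, as an engineer would, in place of code of your own. Each camera call takes 0.05 s, during which the arm holds its last target. There are 200 camera calls.

## Working session

There is one attempt and no reset: what is moved stays moved. The work goes in short steps, Python scripts to look and compute and a tool call to move; the robot and the scene stay as the last step left them, time stands still between calls to the robot, and variables do not carry over. Pictures are saved under pics/ and viewed, at most 10 in all, crops included, and the job is handed in when it is done.

```bash
ls; mkdir -p pics
```

Run:
```python
from cell import ctrl
import cv2
for n in("side","top"):
    cv2.imwrite(f"pics/{n}0.png",ctrl.get_image(n)); print(n,ctrl.calibration(n))
print(ctrl.calibration("wrist")); s=ctrl.read_state(); print(s["clock"],s["eef_pos"],s["tool_rot"],s["width"],s["force"])
```

```text
cell.py
pics
side {'fx': 475.03711124048033, 'fy': 475.03711124048033, 'cx': 252.26340747911053, 'cy': 188.15938941476128, 'rvec': array([ 0.24227392, -2.79428945,  1.25093622]), 'tvec': array([ 602.20341377,  -42.76171842, 1314.74333536])}
top {'fx': 493.6876301511145, 'fy': 493.6876301511145, 'cx': 261.4849087764041, 'cy': 186.04473605647829, 'rvec': array([ 2.16533375, -2.21621756,  0.0637936 ]), 'tvec': array([ 304.05670702,  534.12382241, 1464.16485236])}
{'fx': 269.7289880024718, 'fy': 269.7289880024718, 'cx': 255.45917711703842, 'cy': 191.62030234622515, 'hand_eye': array([[-4.41145581e-04, -9.59283884e-01, -2.82443330e-01,
         7.15604439e+01],
       [ 9.99999889e-01, -4.70481968e-04,  3.60434717e-05,
        -8.50050187e-01],
       [-1.67460416e-04, -2.82443283e-01,  9.59283985e-01,
        -1.42974086e+02],
       [ 0.00000000e+00,  0.00000000e+00,  0.00000000e+00,
         1.00000000e+00]])}
0.1 [ 204.83630348 -616.29390188  230.47466464] [-3.13986495e+00 -1.51223307e-05  3.20823948e-01] 85.34630546821926 [-0.81159462 -0.51546539  0.4803642 ]
```

View pics/top0.png

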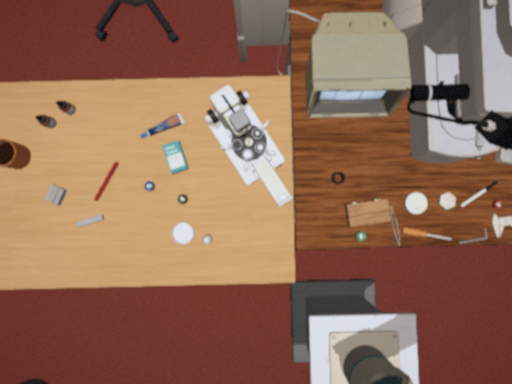

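View pics/side0.png

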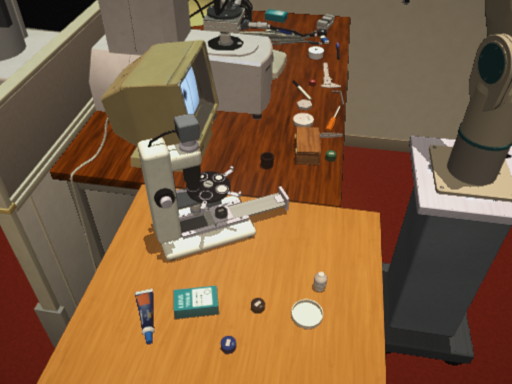

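The top view shows the microscope at about (245,135), with the slide's front end at about (285,198). The side view shows the turret at about (212,188) and the thumb plate at about (284,195). I'll enlarge both.

Run:
```python
import cv2,numpy as np
t=cv2.imread("pics/top0.png")[75:215,190:310]; s=cv2.imread("pics/side0.png")[105:265,130:300]
a=cv2.resize(t,None,fx=4.2,fy=4.2,interpolation=cv2.INTER_CUBIC)
cv2.imwrite("pics/tc.png",a); cv2.imwrite("pics/sc.png",cv2.resize(s,None,fx=3.7,fy=3.7,interpolation=cv2.INTER_CUBIC))
```

```text
(no output)
```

View pics/tc.png

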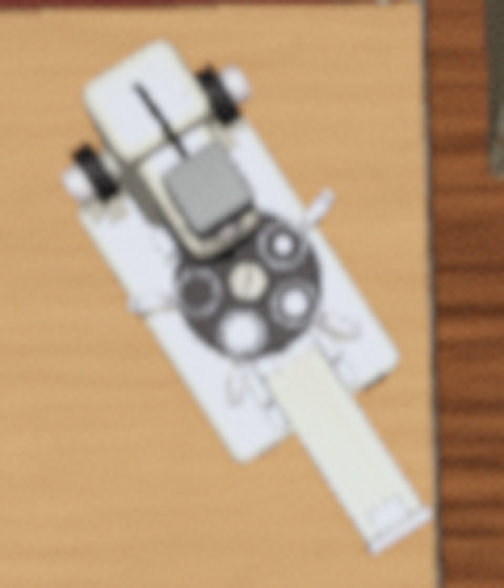

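View pics/sc.png

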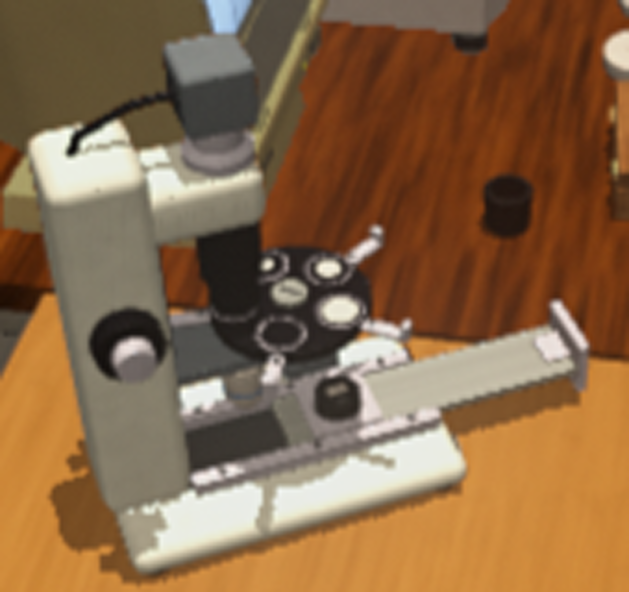

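Top crop: hub at (248,280), largest window at (241,332), 15 mm at (293,302), 10 mm at (283,244), closed at (200,290), and thumb plate top edge from (372,548) to (430,514). Side crop: hub at (289,291), largest window at (341,308), plate top corners at (556,303) and (585,350).

Create h.py:
```python
import numpy as np,cv2
from cell import ctrl
def cam(n):
    c=ctrl.calibration(n);K=np.array([[c["fx"],0,c["cx"]],[0,c["fy"],c["cy"]],[0,0,1]]);R=cv2.Rodrigues(c["rvec"])[0];return K,R,np.array(c["tvec"]).reshape(3)
def ray(n,p):
    K,R,t=cam(n);d=R.T@np.linalg.solve(K,[p[0],p[1],1.]);return -R.T@t,d
def atz(n,p,z):
    o,d=ray(n,p);return o+d*(z-o[2])/d[2]
def tri(pt,ps):
    P=[np.c_[K@R,K@t] for K,R,t in (cam("top"),cam("side"))]
    X=cv2.triangulatePoints(*P,np.array(pt,float).reshape(2,1),np.array(ps,float).reshape(2,1));return (X[:3]/X[3]).ravel()
T=lambda x,y:(x/4.2+190,y/4.2+75)
S=lambda x,y:(x/3.7+130,y/3.7+105)
```

Run:
```python
from h import *
np.set_printoptions(precision=1,suppress=True)
pr=lambda n,*a:print(n,*a)
for n,t,s,z in [("hub",(248,280),(289,291),140),("big",(241,332),(341,308),138),("15",(293,302),(328,268),138),("closed",(200,290),(281,333),138),("10",(283,244),(267,264),138),("plL",(372,548),(585,350),52),("plR",(430,514),(556,303),52)]:
    pr(n,tri(T(*t),S(*s)),atz("top",T(*t),z),atz("side",S(*s),z))
for n,t,z in [("tabclosed",(133,303),144),("tab10",(328,195),144),("tab15",(355,332),144),("baseFL",(242,461),20),("baseFR",(398,358),20)]:pr(n,atz("top",T(*t),z))
for n,s,z in [("tabclosed",(272,370),140),("tab15",(376,236),140),("tabbig",(406,327),140)]:pr(n,atz("side",S(*s),z))
for n,p in [("dish",(183,233)),("obj",(208,239)),("loupe?",(183,199)),("x",(150,186))]:pr(n,atz("top",p,20))
```

```text
hub [656.6 322.9 139.5] [657.2 323.  140. ] [655.6 323.4 140. ]
big [623.  328.4 135.6] [623.2 328.4 138. ] [621.7 331.  138. ]
15 [640.6 293.5 135.7] [642.3 293.8 138. ] [637.7 296.1 138. ]
closed [652.6 355.1 134.4] [651.6 354.8 138. ] [651.9 358.9 138. ]
10 [678.4 299.1 138.2] [680.9 299.5 138. ] [675.8 298.9 138. ]
plL [480.3 242.7  44.8] [481. 243.  52.] [478.9 250.5  52. ]
plR [504.  201.8  47. ] [503.6 202.1  52. ] [503.7 207.5  52. ]
tabclosed [643.2 398.6 144. ]
tab10 [711.6 269.2 144. ]
tab15 [620.7 253.7 144. ]
baseFL [545.6 332.9  20. ]
baseFR [616.7 220.   20. ]
tabclosed [648.6 392.6 140. ]
tab15 [614.3 262.9 140. ]
tabbig [579.4 343.1 140. ]
dish [406.4 528.2  20. ]
obj [386.9 454.1  20. ]
loupe? [507.5 526.8  20. ]
x [548.7 625.   20. ]
```

Request:
nudge_tcp(offsets="0 0 0 0 0 -0.114 0;0 0 0 0 0 -0.114 0;40 -24 0 0 0 0 0;40 -24 0 0 0 0 0;40 -24 0 0 0 0 0;40 -24 0 0 0 0 0;40 -24 0 0 0 0 0;40 -24 0 0 0 0 0;40 -24 0 0 0 0 0;40 -24 0 0 0 0 0;40 -24 0 0 0 0 0;40 -24 0 0 0 0 0")

```text
clock: 1.3
eef_pos: [421.5, -201.7, 231.2]
tool_rot: [-3.141, 0.0, 0.549]
force: [1.6, -0.7, 0.7]
width: -0.2
gripper_force: 0.0
```

Add to h.py:
```python
A=np.radians(31.4);O=np.array([686,340.8])
def micro(p):
    d=np.array(p[:2])-O;return np.r_[np.cos(A)*d[0]+np.sin(A)*d[1],-np.sin(A)*d[0]+np.cos(A)*d[1],p[2]]
def st():
    s=ctrl.read_state();print("t",s["clock"],"micro",micro(s["eef_pos"]).round(1),"rot",np.round(s["tool_rot"],3),"F",np.round(s["force"],1),"w",round(s["width"],1))
```

```bash
python3 -c "from h import *;st()"
```

```text
t 1.3 micro [-508.4 -325.2  231.2] rot [-3.141  0.     0.549] F [ 1.6 -0.7  0.7] w -0.2
```

Request:
nudge_tcp(offsets="40 -24 0 0 0 0 0;40 -24 0 0 0 0 0;40 -24 0 0 0 0 0;40 -24 0 0 0 0 0;40 -24 0 0 0 0 0;40 -24 0 0 0 0 0;40 -24 0 0 0 0 0;40 -24 0 0 0 0 0;40 -24 0 0 0 0 0;20 -12 0 0 0 0 0;0 0 0 0 0 0 0")

```text
clock: 2.4
eef_pos: [626.4, 194.7, 230.3]
tool_rot: [-3.139, -0.001, 0.555]
force: [0.5, -0.7, 0.2]
width: -0.2
gripper_force: 0.0
```

```bash
python3 -c "
from h import *;st();cv2.imwrite('pics/w1.png',ctrl.get_image('wrist'))"
```

```text
t 2.4 micro [-127.   -93.6  230.3] rot [-3.139e+00 -1.000e-03  5.550e-01] F [ 0.5 -0.7  0.2] w -0.2
```

View pics/w1.png

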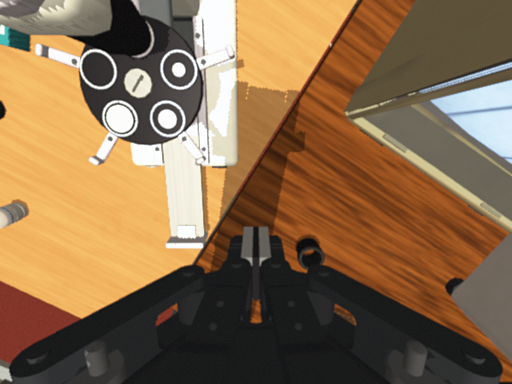

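The wrist view shows the hub at (138,83), largest window at (120,118), 15 mm window at (167,119), 10 mm at (179,70) and closed at (98,68). Tab tips are at (96,161), (201,161), (232,52) and (38,50), and the plate's top front edge runs from (167,247) to (205,247).

Add to h.py:
```python
def watz(p,z,pos,rot):
    c=ctrl.calibration("wrist");H=c["hand_eye"]
    from scipy.spatial.transform import Rotation as Ro
    R=Ro.from_euler("xyz",rot).as_matrix()
    o=R@H[:3,3]+pos;d=R@H[:3,:3]@np.array([(p[0]-c["cx"])/c["fx"],(p[1]-c["cy"])/c["fy"],1.]);return o+d*(z-o[2])/d[2]
```

Run:
```python
from h import *
s=ctrl.read_state();np.set_printoptions(precision=1,suppress=True)
for n,p,z in [("hub",(138,83),140),("big",(120,118),138),("15",(167,119),138),("10",(179,70),138),("cl",(98,68),138),("tb",(96,161),144),("t15",(201,161),144),("t10",(232,52),144),("pL",(167,247),52),("pR",(205,247),52)]:
    w=watz(p,z,s["eef_pos"],s["tool_rot"]);m=micro(w);d=m[:2]-[-34,0];print(n,w,m,np.hypot(*d),np.degrees(np.arctan2(d[1],d[0]))%360)
```

```text
hub [656.  322.2 140. ] [-35.3  -0.3 140. ] 1.3219374488632942 192.83436796843756
big [622.7 324.4 138. ] [-62.6  19.  138. ] 34.32751380920319 146.4596239351566
15 [642.7 290.3 138. ] [-63.3 -20.5 138. ] 35.761395075667906 215.02381141058433
10 [681.9 299.  138. ] [-25.3 -33.6 138. ] 34.67222647810266 284.59496853317756
cl [649.2 354.9 138. ] [-24.   31.2 138. ] 32.785566810814146 72.25895350682124
tb [580.6 325.2 144. ] [-98.1  41.6 144. ] 76.4490404679411 147.0451197439115
t15 [627.8 248.5 144. ] [-97.8 -48.5 144. ] 80.14140816643717 217.21716034133726
t10 [714.8 268.3 144. ] [-13.2 -76.8 144. ] 79.60138254724585 285.1393637928991
pL [479.4 239.8  52. ] [-229.    21.4   52. ] 196.185759160588 173.73438694502846
pR [505.7 197.   52. ] [-228.8  -28.8   52. ] 196.94085017567735 188.4210614067269
```

Request:
nudge_tcp(offsets="27 -15 0 0 0 0 0;0 0 26 0 0 0 0;0 0 26 0 0 0 0;0 0 26 0 0 0 0;0 0 26 0 0 0 0;0 0 0 0 0 0 0")

```text
clock: 3.05
eef_pos: [638.4, 212.8, 123.4]
tool_rot: [-3.141, 0.009, 0.547]
force: [-1.2, -0.5, -0.3]
width: 0.0
gripper_force: 0.0
```

```bash
python3 -c "from h import *;st()"
```

```text
t 3.05 micro [-107.3  -84.5  123.4] rot [-3.141  0.009  0.547] F [-1.2 -0.5 -0.3] w 0.0
```

Request:
nudge_tcp(offsets="0 -6 0 0 0 0 0;0 -4 0 0 0 0 0;0 -4 0 0 0 0 0;0 -4 0 0 0 0 0;0 -4 0 0 0 0 0;0 -4 0 0 0 0 0;0 -4 0 0 0 0 0;0 -4 0 0 0 0 0")

```text
clock: 3.85
eef_pos: [622.6, 238.9, 127.6]
tool_rot: [3.136, 0.008, 0.546]
force: [-5.8, -13.9, 10.0]
width: -0.2
gripper_force: 7.3
```

```bash
python3 -c "from h import *;st();cv2.imwrite('pics/w2.png',ctrl.get_image('wrist'))"
```

```text
t 3.85 micro [-107.2  -53.9  127.6] rot [3.136 0.008 0.546] F [ -5.8 -13.9  10. ] w -0.2
```

View pics/w2.png

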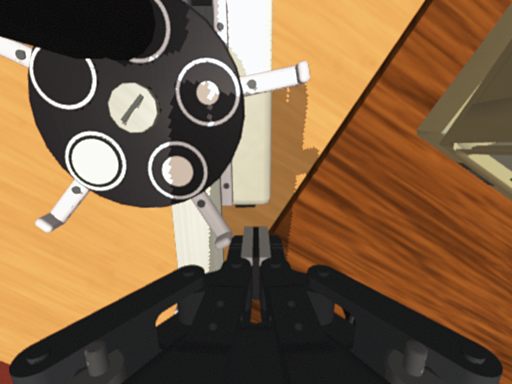

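The wrist view shows the finger meeting the 15 mm tab on its end, at (223,240). The turret has not turned, so the force is radial. I'll back off and move inward.

Request:
nudge_tcp(offsets="0 4 0 0 0 0 0;0 8 0 0 0 0 0;0 14 0 0 0 0 0;0 0 0 0 0 0 0;0 0 0 0 0 0 0")

```text
clock: 4.4
eef_pos: [637.6, 222.9, 127.1]
tool_rot: [-3.141, -0.0, 0.548]
force: [0.3, 1.3, 0.2]
width: -0.0
gripper_force: 0.0
```

```bash
python3 -c "from h import *;st()"
```

```text
t 4.4 micro [-102.7  -75.4  127.1] rot [-3.141 -0.     0.548] F [0.3 1.3 0.2] w -0.0
```

Request:
nudge_tcp(offsets="8 2 1 0 0 0 0;7 0 0 0 0 0 0;0 0 0 0 0 0 0;0 -3 0 0 0 0 0;0 -3 0 0 0 0 0;0 -3 0 0 0 0 0;0 -3 0 0 0 0 0")

```text
clock: 5.1
eef_pos: [644.6, 239.8, 126.4]
tool_rot: [-3.141, 0.0, 0.549]
force: [-0.4, 0.2, 0.1]
width: -0.1
gripper_force: 0.0
```

```bash
python3 -c "from h import *;st()"
```

```text
t 5.1 micro [-88.  -64.6 126.4] rot [-3.141  0.     0.549] F [-0.4  0.2  0.1] w -0.1
```

Request:
nudge_tcp(offsets="0 -3 0 0 0 0 0;0 -3 0 0 0 0 0")

```text
clock: 5.3
eef_pos: [641.9, 244.3, 126.4]
tool_rot: [3.141, -0.0, 0.549]
force: [1.1, -1.7, 0.3]
width: -0.5
gripper_force: 0.5
```

Request:
nudge_tcp(offsets="0 -3 0 0 0 0 0;0 -3 0 0 0 0 0")

```text
clock: 5.5
eef_pos: [638.8, 249.6, 126.4]
tool_rot: [3.141, -0.0, 0.548]
force: [0.7, -0.4, 0.2]
width: 0.4
gripper_force: 0.5
```

```bash
python3 -c "from h import *;st();cv2.imwrite('pics/w3.png',ctrl.get_image('wrist'))"
```

```text
t 5.5 micro [-87.8 -53.2 126.4] rot [ 3.141 -0.     0.548] F [ 0.7 -0.4  0.2] w 0.4
```

Request:
nudge_tcp(offsets="-1 -3 0 0 0 0 0;-1 -3 0 0 0 0 0;-1 -3 0 0 0 0 0;-1 -3 0 0 0 0 0;-1 -3 0 0 0 0 0;-1 -3 0 0 0 0 0;-1 -3 0 0 0 0 0")

```text
clock: 6.25
eef_pos: [621.5, 264.2, 126.3]
tool_rot: [-3.141, 0.0, 0.549]
force: [-0.4, -0.2, 1.0]
width: -0.0
gripper_force: 0.4
```

Request:
nudge_tcp(offsets="-1 -3 0 0 0 0 0;-1 -3 0 0 0 0 0;-1 -3 0 0 0 0 0;-1 -3 0 0 0 0 0")

```text
clock: 6.65
eef_pos: [612.1, 272.6, 126.4]
tool_rot: [-3.141, -0.001, 0.549]
force: [0.5, -0.2, 0.6]
width: -0.2
gripper_force: 0.2
```

Request:
nudge_tcp(offsets="0 -3 0 0 0 0 0;0 -3 0 0 0 0 0;0 -3 0 0 0 0 0;0 -3 0 0 0 0 0")

```text
clock: 7.05
eef_pos: [605.6, 282.5, 126.2]
tool_rot: [-3.141, 0.0, 0.549]
force: [0.0, -0.2, 0.9]
width: -0.1
gripper_force: 0.1
```

```bash
python3 -c "from h import *;st();cv2.imwrite('pics/w4.png',ctrl.get_image('wrist'))"
```

```text
t 7.05 micro [-99.   -7.8 126.2] rot [-3.141  0.     0.549] F [ 0.  -0.2  0.9] w -0.1
```

View pics/w4.png

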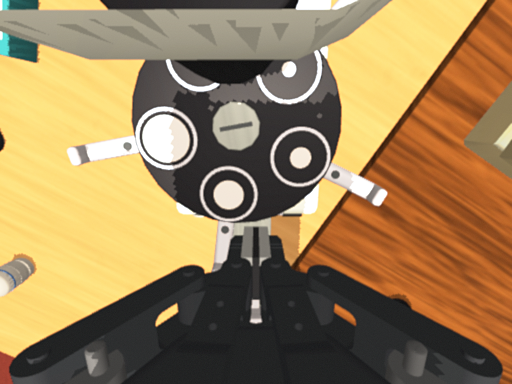

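The largest window at (165,138) is just short of half way past the click. I'll push a little further, then lift, go back and come down behind the next tab.

Request:
nudge_tcp(offsets="0 -3 0 0 0 0 0;0 -3 0 0 0 0 0;0 -3 0 0 0 0 0;0 -3 0 0 0 0 0;0 -3 0 0 0 0 0;0 -3 0 0 0 0 0")

```text
clock: 7.7
eef_pos: [596.3, 297.9, 126.3]
tool_rot: [-3.142, -0.0, 0.549]
force: [-0.1, 0.5, 0.5]
width: 0.3
gripper_force: 0.0
```

Request:
nudge_tcp(offsets="0 -3 0 0 0 0 0;0 -3 0 0 0 0 0;0 -3 0 0 0 0 0;0 0 0 0 0 0 0")

```text
clock: 8.1
eef_pos: [591.4, 306.0, 126.4]
tool_rot: [-3.141, -0.0, 0.55]
force: [0.5, 0.4, 0.6]
width: 0.2
gripper_force: 0.0
```

Request:
nudge_tcp(offsets="-1 10 0 0 0 0 0;0 0 -20 0 0 0 0;0 0 -20 0 0 0 0;0 25 0 0 0 0 0;0 25 0 0 0 0 0;5 25 0 0 0 0 0;5 10 0 0 0 0 0;0 0 0 0 0 0 0")

```text
clock: 8.9
eef_pos: [650.7, 226.4, 166.1]
tool_rot: [3.14, -0.0, 0.545]
force: [-0.2, 0.6, 0.2]
width: 0.1
gripper_force: 0.0
```

```bash
python3 -c "from h import *;st();cv2.imwrite('pics/w5.png',ctrl.get_image('wrist'))"
```

```text
t 8.9 micro [-89.7 -79.2 166.1] rot [ 3.14  -0.     0.545] F [-0.2  0.6  0.2] w 0.1
```

View pics/w5.png

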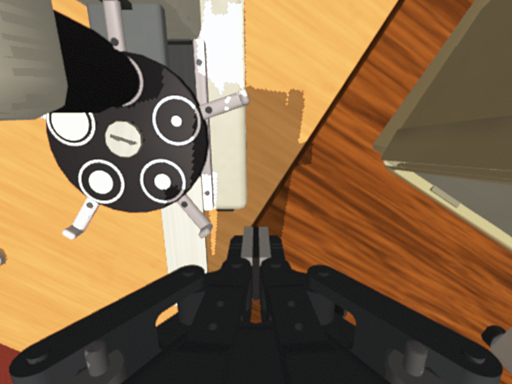

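The turret clicked: the largest window is at (70,125) and the next tab stands at (207,228), where the last one was. I'll repeat the same push.

Request:
nudge_tcp(offsets="2 0 20 0 0 0 0;0 0 20 0 0 0 0;0 -4 0 0 0 0 0;0 -4 0 0 0 0 0;0 -4 0 0 0 0 0;0 -3 0 0 0 0 0;0 -3 0 0 0 0 0;0 -3 0 0 0 0 0")

```text
clock: 9.75
eef_pos: [640.1, 247.8, 127.0]
tool_rot: [3.141, -0.001, 0.548]
force: [1.4, -0.2, 0.3]
width: -0.3
gripper_force: 0.3
```

Request:
nudge_tcp(offsets="0 -3 0 0 0 0 0;0 -3 0 0 0 0 0;-1 -3 0 0 0 0 0")

```text
clock: 10.05
eef_pos: [634.2, 255.0, 126.3]
tool_rot: [3.141, 0.0, 0.549]
force: [0.6, -1.0, 0.6]
width: -0.0
gripper_force: 0.6
```

```bash
python3 -c "from h import *;st()"
```

```text
t 10.05 micro [-89.  -46.2 126.3] rot [3.141 0.    0.549] F [ 0.6 -1.   0.6] w -0.0
```

Request:
nudge_tcp(offsets="-1 -3 0 0 0 0 0;-1 -3 0 0 0 0 0;-1 -3 0 0 0 0 0;-1 -3 0 0 0 0 0;-1 -3 0 0 0 0 0;-1 -3 0 0 0 0 0")

```text
clock: 10.65
eef_pos: [619.4, 267.7, 126.3]
tool_rot: [-3.141, -0.0, 0.549]
force: [0.5, -0.7, 0.7]
width: -0.2
gripper_force: 0.4
```

Request:
nudge_tcp(offsets="-1 -3 0 0 0 0 0;-1 -3 0 0 0 0 0;-1 -3 0 0 0 0 0;-1 -3 0 0 0 0 0;-1 -3 0 0 0 0 0;0 -3 0 0 0 0 0")

```text
clock: 11.25
eef_pos: [605.7, 280.2, 126.3]
tool_rot: [-3.142, 0.0, 0.549]
force: [-0.2, -0.0, -1.0]
width: 0.1
gripper_force: 0.2
```

```bash
python3 -c "from h import *;st()"
```

```text
t 11.25 micro [-100.1   -9.9  126.3] rot [-3.142  0.     0.549] F [-0.2 -0.  -1. ] w 0.1
```

Request:
nudge_tcp(offsets="0 -3 0 0 0 0 0;0 -3 0 0 0 0 0;0 -3 0 0 0 0 0;0 -3 0 0 0 0 0;0 -3 0 0 0 0 0;0 -3 0 0 0 0 0;0 -3 0 0 0 0 0;0 -3 0 0 0 0 0;0 -3 0 0 0 0 0;0 -2 0 0 0 0 0;0 0 0 0 0 0 0")

```text
clock: 12.35
eef_pos: [590.6, 305.3, 126.4]
tool_rot: [-3.141, -0.0, 0.549]
force: [-0.3, 0.0, -0.5]
width: 0.1
gripper_force: 0.0
```

Request:
nudge_tcp(offsets="-2 10 0 0 0 0 0;-30 2 0 0 0 0 0;-35 2 0 0 0 0 0;-35 2 0 0 0 0 0;-35 3 0 0 0 0 0;-35 3 0 0 0 0 0;0 0 0 0 0 0 0")

```text
clock: 13.05
eef_pos: [451.1, 191.3, 126.2]
tool_rot: [3.141, 0.007, 0.546]
force: [0.4, 0.3, -0.6]
width: 0.1
gripper_force: 0.0
```

```bash
python3 -c "from h import *;st();cv2.imwrite('pics/w6.png',ctrl.get_image('wrist'))"
```

```text
t 13.05 micro [-278.4   -5.2  126.2] rot [3.141 0.007 0.546] F [ 0.4  0.3 -0.6] w 0.1
```

View pics/w6.png

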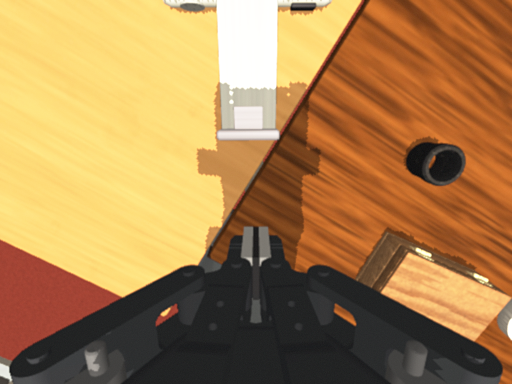

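The wrist view shows the plate's front edge from (218,135) to (280,135). Its middle is about 6 mm to the left of the tool.

Request:
nudge_tcp(offsets="0 -6 24 0 0 0 0;0 0 24 0 0 0 0;0 0 24 0 0 0 0;0 0 24 0 0 0 0;10 0 0 0 0 0 0;10 0 0 0 0 0 0;8 0 0 0 0 0 0;4 0 0 0 0 0 0;4 0 0 0 0 0 0")

```text
clock: 14.0
eef_pos: [483.6, 220.2, 31.2]
tool_rot: [3.141, -0.0, 0.549]
force: [-2.7, -0.7, 0.5]
width: 0.1
gripper_force: 0.8
```

```bash
python3 -c "from h import *;st()"
```

```text
t 14.0 micro [-235.6    2.6   31.2] rot [ 3.141 -0.     0.549] F [-2.7 -0.7  0.5] w 0.1
```

Request:
nudge_tcp(offsets="4 0 0 0 0 0 0;4 0 0 0 0 0 0;4 0 0 0 0 0 0;4 0 0 0 0 0 0;4 0 0 0 0 0 0;4 0 0 0 0 0 0")

```text
clock: 14.6
eef_pos: [503.9, 232.9, 30.3]
tool_rot: [-3.142, 0.0, 0.549]
force: [-2.0, -0.6, 0.7]
width: 0.1
gripper_force: 0.8
```

```bash
python3 -c "from h import *;st()"
```

```text
t 14.6 micro [-211.6    2.8   30.3] rot [-3.142  0.     0.549] F [-2.  -0.6  0.7] w 0.1
```

Request:
nudge_tcp(offsets="4 0 0 0 0 0 0;4 0 0 0 0 0 0;4 0 0 0 0 0 0;4 0 0 0 0 0 0;4 0 0 0 0 0 0;3 0 0 0 0 0 0;2 0 0 0 0 0 0;2 0 0 0 0 0 0")

```text
clock: 15.4
eef_pos: [526.8, 246.9, 30.3]
tool_rot: [-3.142, 0.0, 0.549]
force: [-1.8, -1.2, 1.4]
width: 0.3
gripper_force: 0.8
```

Request:
nudge_tcp(offsets="2 0 0 0 0 0 0;1 0 0 0 0 0 0")

```text
clock: 15.6
eef_pos: [529.4, 248.5, 30.3]
tool_rot: [-3.142, -0.0, 0.549]
force: [-1.4, 0.0, -0.0]
width: 0.1
gripper_force: 0.8
```

Request:
nudge_tcp(offsets="1 0 0 0 0 0 0;1 0 0 0 0 0 0")

```text
clock: 15.8
eef_pos: [530.9, 249.5, 30.3]
tool_rot: [-3.142, 0.0, 0.549]
force: [-1.3, -0.3, 0.7]
width: 0.0
gripper_force: 0.8
```

Request:
nudge_tcp(offsets="1 0 0 0 0 0 0;1 0 0 0 0 0 0")

```text
clock: 16.0
eef_pos: [531.6, 249.8, 30.2]
tool_rot: [-3.142, 0.003, 0.549]
force: [-5.9, -2.1, 3.9]
width: -0.1
gripper_force: 2.8
```

```bash
python3 -c "from h import *;st()"
```

```text
t 16.0 micro [-179.2    2.8   30.2] rot [-3.142e+00  3.000e-03  5.490e-01] F [-5.9 -2.1  3.9] w -0.1
```

Force is rising at the expected stop position, so I'll press slightly more, then back away and look.

Request:
nudge_tcp(offsets="1 0 0 0 0 0 0;0 0 0 0 0 0 0")

```text
clock: 16.2
eef_pos: [531.6, 249.8, 30.2]
tool_rot: [-3.142, 0.005, 0.549]
force: [-5.4, -2.8, 4.9]
width: 0.3
gripper_force: 3.1
```

Request:
nudge_tcp(offsets="-5 0 0 0 0 0 0;-25 0 0 0 0 0 0;-35 0 0 0 0 0 0;-35 0 -20 0 0 0 0;0 0 -40 0 0 0 0;0 0 -40 0 0 0 0;0 30 -40 0 0 0 0;0 40 -30 0 0 0 0;0 40 0 0 0 0 0;0 0 0 0 0 0 0")

```text
clock: 17.2
eef_pos: [510.3, 98.8, 202.0]
tool_rot: [3.136, -0.006, 0.539]
force: [-0.8, -1.2, -0.1]
width: 0.0
gripper_force: 0.0
```

Run:
```python
from h import *
st();w=ctrl.get_image('wrist');t=ctrl.get_image('top')[75:215,190:310];s=ctrl.get_image('side')[105:265,130:300]
f=lambda i,k:cv2.resize(i,None,fx=k,fy=k,interpolation=cv2.INTER_CUBIC)
a=f(t,3);b=f(s,2.625);cv2.imwrite('pics/fin.png',np.hstack([a,b[:420]]))
```

```text
t 17.2 micro [-276. -115.  202.] rot [ 3.136 -0.006  0.539] F [-0.8 -1.2 -0.1] w 0.0
```

View pics/fin.png

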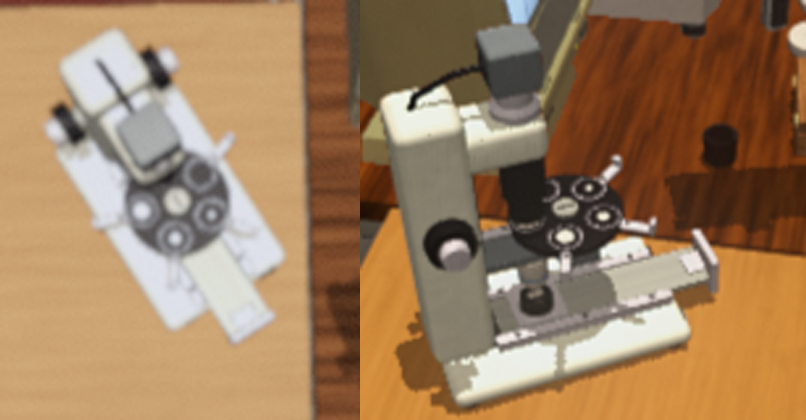

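The final view agrees with the layout. In the top part, 15 mm is at (143,208), 10 mm at (176,237), 6 mm at (210,214) and closed at (205,172), so the largest is under the tube. The specimen is upright in its nest. One numerical check before handing in.

Run:
```python
from h import *
f=lambda p:(p[0]/3+190,p[1]/3+75)
h=micro(atz("top",f((176,202)),140))
for p in [(143,208),(176,237),(210,214),(205,172)]:
    d=(micro(atz("top",f(p),138))-h)[:2];print(np.degrees(np.arctan2(d[1],d[0]))%360)
print([micro(atz("top",f(p),52)) for p in [(237,341),(273,317)]],h)
```

```text
67.07657011341556
147.26178551434413
218.15613416052415
283.844477451785
[array([-169.54661015,   20.2728362 ,   52.        ]), array([-168.82303081,  -21.96905871,   52.        ])] [-34.80440176   1.70570376 140.        ]
```

Window angles average within about 1° of 72/144/216/288, and the plate's front is at -169 mm, which is fully in.

```bash
python3 -c "
from cell import ctrl;print(ctrl.finish_job())"
```

```text
the job is handed in; nothing more can be done
None
```

The job is handed in at about 17 s: images show the largest window clicked in under the tube, the slide at its stop and the specimen upright in its nest; one early push caught a tab's end at about 18 N wrist force (15 N turret limit), and the verdict was not shown.

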